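# Push the paint tin home and snap the clamp over it

## Task

With the fingertips, push the yellow paint tin along the plate until it sits fully home in the black V-shaped nest, keeping it upright and never lifting it. Then push the lever with the red ball over past its centre so that it snaps down and clamps the tin by its lid. Leave everything else on the bench where it stands.

Things in the scene. Friction and masses are not known exactly. Their poses are not given: they have to be found in the camera images.
- fixture: Fixed clamping stand: aluminium plate 240 x 140 mm, 8 mm thick, flat on the table. Origin on the table right under the nest centre. +x is the direction in which the tin is pushed home, y across, z up. The plate spans x -135 to 105, y -70 to 70 mm. Only the tin, the nest, and the tower with its lever stand on it.
- nest (a point): Nest centre, on the plate's top face (8 mm above the table): the tin's axis stands here when it touches both walls of the black V nest. The V opens to the fixture's -x; its walls are 40 mm high, with ends at x 12, y +-56 mm, closing to x about 56 mm near y = 0.
- pivot (a point): Clamp lever's level pivot, along the fixture's y, at x 80, y 0 mm in the fixture's frame, 101 mm above the table, in a blue two-cheek tower behind the nest: x 58 to 102, y -21 to 21 mm, 116 mm high.
- tin: Yellow paint tin, yellow lid, white band, grey rims: closed cylinder 86 mm in diameter, 72 mm high, 0.35 to 0.65 kg, loose on the plate 55 to 80 mm short of the nest (to the fixture's -x). Origin at the centre of its underside. Pushed below half its height it slides upright, with some 2 to 8 N.
- clamp_angle (a joint): Lever angle (rad). 0: open, leaning 0.45 back from upright to the fixture's +x, on a stop. Grows as it swings over to -x, above the tin. 0.45: upright, dead centre; its weight drives it away from there to either side: past about 0.6 it snaps down by itself within 2 s, damped. 2.02: level, pad on the lid of a tin in the nest (2.12 with no tin). 1 to 3 N at the ball push it over.
- clamp_knob (a point): Centre of the heavy red ball, 36 mm in diameter, at the lever's end, 130 mm from the pivot, at the fixture's y = 0. In the fixture's frame: open x 137, z 218 mm; dead centre x 80, z 231 mm; level x -50, z 101 mm. The lever is a steel bar 14 mm wide, the last part before the ball a 12 mm rod.
- clamp: The clamp lever: steel bar with a red ball, 0.385 kg in all. Origin on its pivot; the frame is parallel to the fixture's when open and turns with the lever. A black rubber pad, 28 mm in diameter, sits under the bar 80 mm from the pivot, its face 21 mm below the centre line; clamped, it presses on the middle of the tin's lid with about 4 N.
- cup: Bystander: white plastic mixing cup, 72 mm in diameter, 85 mm high, loose beside the plate on the fixture's +y side. Origin at the centre of its underside, as for all bystanders.
- tape: Bystander: roll of beige masking tape lying flat, 100 mm in diameter, 24 mm high, on the fixture's -y side.
- sponge: Bystander: orange sanding block 100 x 65 x 32 mm, on the fixture's -y side.
- hardener: Bystander: blue bottle, 60 mm in diameter, 125 mm high, with white cap, on the table's left part.
- toner: Bystander: light-blue tin with white cap, 80 mm in diameter, 111 mm high, on the table's left part.
- spool: Bystander: green spool, 70 mm in diameter, 58 mm high, on the table's left part.

How it is judged:
By the outcome, as a careful person would: the job done as asked, in the order asked, and still so for the second after the job is handed in, with the robot touching nothing.
It also fails if it takes over 42 s, if anything falls off the work surface, if the arm or the gripper's body presses on something with over 40 N, if the wrist force passes 120 N, or if a joint passes its speed limit or range.

## Robot

A 6-joint arm with a two-finger parallel gripper is mounted at the origin on the work surface. World frame = base frame: x ahead of the robot, y to its left, z up, the work surface at z = 0. Lengths are in m, angles in rad, forces in N, time in s.
With the tool pointing down it reaches from about 0.25 to 0.725 m from the base axis. Payload 4 kg.
Tool frame: the origin (TCP) lies on the centre line of the jaws, within the pads' length; the fingertips stand 22 mm ahead of it and the grasp point (between the pads) lies 3 mm ahead of it; z points along the fingers, y is the line along which they close (so a half turn about z gives the same grasp; the last joint's range is limited). The gripper opens to 85 mm and grips with 20 to 120 N. Pads are 22 mm wide; open, the fingers measure 114 mm over their backs; the gripper's body (76 mm by 85 mm) begins 54 mm behind the grasp point. The pads swing forward as they close: fully open they stand 13 mm farther back than shut.
Start: joints at [-1.109, 0.241, 0.005, 1.335, 0, 1.571], TCP at [0.223, -0.448, 0.253] pointing down, gripper open.
Joint ranges: [-2.72, 2.72], [-1.05, 1.87], [-1.09, 1.28], [-1.99, 2.15], [-1.42, 1.44], [-3.14, 3.14]. Speed limits (rad/s): [2.79, 2.79, 3.14, 3.14, 3.14, 3.14].

## Interface

Orientations are given as a unit quaternion [x, y, z, w].
In Python, from workcell import bot gives the robot as it stands.
- The arm moves only by the shell command python3 -m inch 'ROWS'. ROWS is JSON, one flat list of numbers, 7 for each row, row after row: the shift along the world's x, y, z in mm, then the turn, a rotation vector about the world's x, y, z in rad, then the opening in per cent of the stroke, from 0 (shut) to 100 (fully open). A call has 1 to 8 rows; each row is the pose to reach, as a shift and turn from the pose commanded when the call began; what a row does not reach only later rows make up. A row lasts 1/12 s, in which the tool goes at most 41.7 mm and 7.16 degrees, less where a joint would pass 70% of its speed; a pose out of reach is approached as far as the arm can. A call with a gripper value outside its range is refused whole. The fingers move at their own pace and stop on an object; the grip force is fixed at half the most. Time passes only in rows, so rows that repeat a pose let the fingers close. It gives the time, the measured TCP pose, the force, the opening and the grip force at its end, in the units of the state.
- bot.get_obs(): the state, without advancing time (a new reading comes with each control period).
- bot.camera(name): name is "scene" or "top" or "wrist"; returns the picture (420x560x3 uint8, blue, green, red); there is no depth.
- bot.camera_info(name): a dict with "intrinsics" (3x3 intrinsics, pixels), "distortion" ([k1, k2, p1, p2, k3] as OpenCV has them; the pictures are not rectified), "camera_from_world" (4x4, takes a point from world to camera coordinates); the wrist camera has in their place "hand_eye" (4x4, takes a point from camera to tool coordinates, whose origin is the TCP and whose axes are the flange's). Camera axes: x right, y down, z forward; pixel columns grow to the right and rows downward; lengths in m; the calibration is good to about 2 mm. A picture is of the moment at which its call begins: read the wrist's pose just before it. camera_info takes no time and is no camera call.
- bot.job_done(): hands the job in; it is judged then, once.
Trained networks look in the newest picture that a camera, given by its name, has taken for a name from the list of things; names that differ only in an ending like _2 or _b are one class to them, and where a whole thing is asked for, a point or a joint stands for the part that bears it (a point fixed in the world has none). Each returns a list of dicts, best first, with "confidence" (0 to 1); they miss things now and then, are a little off and sometimes report something else, mostly with a low value. They report only what shows in the picture. A call takes as long as a camera call.
- bot.silhouettes(camera, target): "mask" (420x560 bool, what is visible of it) and "uv" ([column, row] in pixels, amid what is visible of it).
- bot.spot_point(camera, target): "uv" ([column, row] in pixels: a listed point, or the origin of a listed thing).
The state is a dict: "clock": time; "joint_pos": joint angles; "joint_vel": joint speeds; "tau": joint torques, N m; "eef_pos": TCP position; "tool_rot": TCP orientation; "ft_force": force on the tool from outside, world axes, zero at the start; "ft_torque": the same for the moment, N m; "grip_width": finger opening in m; "grasp_force": force on a finger pad.
Only numpy, scipy, OpenCV 4.12 (cv2) and the standard library are available. Lean on these libraries where they do the work, as an engineer would, in place of code of your own. Each camera call takes 0.05 s, during which the arm holds its last target. There are 200 camera calls.

## Working session

There is one attempt and no reset: what is moved stays moved. The work goes in short steps, Python scripts to look and compute and a shell command to move; the robot and the scene stay as the last step left them, time stands still between calls to the robot, and variables do not carry over. Pictures are saved under pics/ and viewed, at most 10 in all, crops included, and the job is handed in when it is done.

```bash
mkdir -p pics; ls; cat > h.py <<'E'
import numpy as np, cv2
from workcell import bot
def ray(cam,uv):
    i=bot.camera_info(cam);K=np.array(i["intrinsics"]);D=np.array(i["distortion"]);T=np.array(i["camera_from_world"])
    p=cv2.undistortPoints(np.array([[uv]],float),K,D)[0,0]
    R=T[:3,:3];return -R.T@T[:3,3],R.T@np.array([p[0],p[1],1])
def at_z(cam,uv,z):
    o,d=ray(cam,uv);return o+d*(z-o[2])/d[2]
def proj(cam,P):
    i=bot.camera_info(cam);T=np.array(i["camera_from_world"])
    return cv2.projectPoints(np.array(P,float).reshape(-1,3),cv2.Rodrigues(T[:3,:3])[0],T[:3,3],np.array(i["intrinsics"]),np.array(i["distortion"]))[0][:,0]
E
python3 - <<'E'
from h import *
np.set_printoptions(precision=4,suppress=True)
for c in("scene","top"):
    cv2.imwrite(f"pics/{c}0.png",bot.camera(c))
    print(c,ray(c,(280,210)))
    for n,z in(("fixture",0),("nest",.008),("pivot",.101),("tin",.008),("clamp_knob",.218),("clamp",.101),("cup",0),("tape",0),("sponge",0)):
        r=bot.spot_point(c,n)
        for q in r[:1]: print(n,round(q["confidence"],2),np.round(q["uv"],1),at_z(c,q["uv"],z))
o=bot.get_obs();print(o["eef_pos"],o["tool_rot"],o["grip_width"],o["clock"])
E
```

```text
pics
scene (array([ 1.2922, -0.0171,  0.7821]), array([-0.7538,  0.1117, -0.6476]))
fixture 0.72 [244.  267.4] [0.55   0.0126 0.    ]
nest 0.83 [240.6 268.7] [0.5599 0.0049 0.008 ]
pivot 0.88 [280.1 230.9] [0.5619 0.09   0.101 ]
tin 0.92 [216.5 271.3] [ 0.5578 -0.045   0.008 ]
clamp_knob 0.8 [308.2 181.7] [0.5673 0.144  0.218 ]
clamp 0.57 [281.5 235.8] [0.5763 0.0903 0.101 ]
cup 0.63 [246.  226.7] [0.4245 0.0318 0.    ]
tape 0.74 [273.  324.9] [0.7076 0.049  0.    ]
sponge 0.66 [177.1 337.5] [ 0.7039 -0.1307  0.    ]
top (array([0.5217, 0.0902, 0.9864]), array([ 0.0501, -0.0077, -0.9987]))
fixture 0.89 [311.5 215.8] [0.5589 0.0072 0.    ]
nest 0.76 [312.  216.4] [0.5572 0.0066 0.008 ]
pivot 0.58 [278.  208.5] [0.5692 0.0878 0.101 ]
tin 0.74 [338.3 215.6] [ 0.5604 -0.0556  0.008 ]
clamp_knob 0.85 [247.6 205.2] [0.5678 0.1448 0.218 ]
clamp 0.66 [276.6 210.6] [0.5646 0.0907 0.101 ]
cup 0.88 [301.6 272.7] [0.4235 0.0284 0.    ]
tape 0.76 [294.7 153.2] [0.7086 0.0502 0.    ]
sponge 0.71 [369.8 158.9] [ 0.6985 -0.1303  0.    ]
[ 0.2228 -0.4476  0.2533] [0.9735 0.2288 0.     0.    ] 0.08502589312815877 1.0
```

```bash
python3 - <<'E'
import cv2,numpy as np
a=cv2.imread("pics/top0.png")[100:320,200:460];b=cv2.imread("pics/scene0.png")[130:380,120:380]
a=cv2.resize(a,None,fx=2,fy=2);b=cv2.resize(b,None,fx=1.15*1.0,fy=1.15)
cv2.imwrite("pics/t1.png",a)
E
```

```text
(no output)
```

View pics/t1.png

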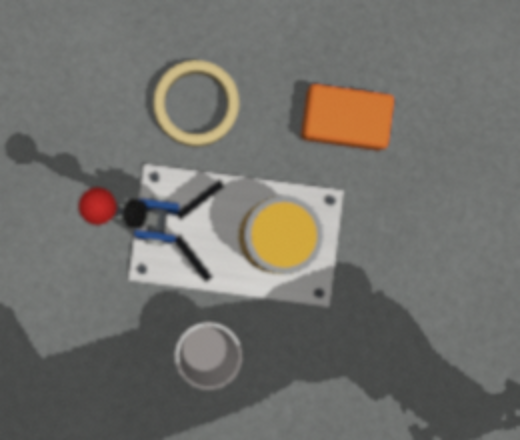

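View pics/scene0.png

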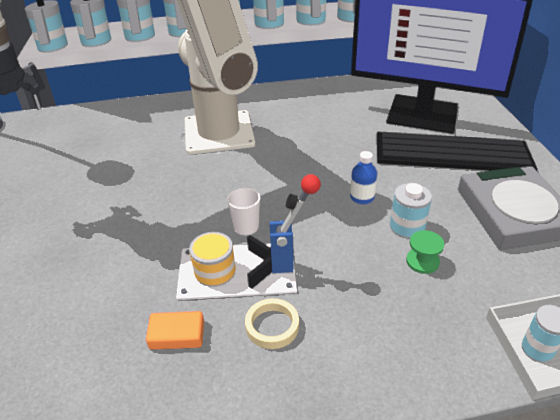

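The top view shows the plate with corners near full-picture (272,181), (371,195), (365,252), (264,240). The tin is at (341,217), with the V left of it and the red ball at (248,203). The cup stands at (304,277). Fixture +x is roughly world +y.

```bash
python3 - <<'E'
from h import *
from scipy.optimize import least_squares
np.set_printoptions(precision=4,suppress=True)
img=bot.camera("top")
c=np.array([[272.5,181.5],[371.5,195],[365,252.5],[264,240]])
W=np.array([at_z("top",u,.008) for u in c]);print(W)
L=np.array([[.105,-.07],[-.135,-.07],[-.135,.07],[.105,.07]])
k=at_z("top",bot.spot_point("top","clamp_knob")[0]["uv"],.218)[:2];kl=np.array([.137,0])
PL=np.vstack([L,kl,kl]);PW=np.vstack([W[:,:2],k,k])
def f(p):
    s,co=np.sin(p[2]),np.cos(p[2]);return (PL@np.array([[co,s],[-s,co]])+p[:2]-PW).ravel()
r=least_squares(f,[.56,.006,1.5]);print(r.x,r.fun.reshape(-1,2))
for cam in("top","scene"):
    m=None
    s=bot.silhouettes(cam,"tin") if cam=="top" else (bot.camera(cam),bot.silhouettes(cam,"tin"))[1]
    if cam=="top":
        im=cv2.cvtColor(img,cv2.COLOR_BGR2HSV);y=cv2.inRange(im,(18,120,120),(32,255,255))&(s[0]["mask"].astype(np.uint8)*255)
        n,_,st,ce=cv2.connectedComponentsWithStats(y);i=1+np.argmax(st[1:,4]);print(st[i],ce[i],at_z("top",ce[i],.080))
t=at_z("top",ce[i],.080)[:2]
co,s=np.cos(r.x[2]),np.sin(r.x[2]);print("tin in fixture",np.array([[co,s],[-s,co]])@(t-r.x[:2]))
E
```

```text
[[ 0.6382  0.102   0.008 ]
 [ 0.611  -0.1335  0.008 ]
 [ 0.4748 -0.1195  0.008 ]
 [ 0.499   0.119   0.008 ]]
[0.5577 0.0074 1.4598] [[ 0.0007  0.0021]
 [ 0.0013 -0.001 ]
 [-0.0016  0.0005]
 [ 0.0007  0.0005]
 [-0.0006 -0.001 ]
 [-0.0006 -0.001 ]]
[326 201  32  33 817] [341.5753 216.8935] [ 0.5549 -0.052   0.08  ]
tin in fixture [-0.0594 -0.0038]
```

```bash
cat >> h.py <<'E'
from scipy.spatial.transform import Rotation as Ro
O=np.array([.5577,.0074]);TH=1.4598
def fw(x,y,z): # fixture mm -> world mm
    c,s=np.cos(TH),np.sin(TH);return np.array([O[0]*1e3+c*x-s*y,O[1]*1e3+s*x+c*y,z])
def wf(p):
    c,s=np.cos(TH),np.sin(TH);d=(np.array(p)[:2]-O)*1e3;return np.array([c*d[0]+s*d[1],-s*d[0]+c*d[1],p[2]*1e3])
def delta(x,y,z,tilt=0):
    o=bot.get_obs();p=np.array(o["eef_pos"])*1e3;R0=Ro.from_quat(o["tool_rot"])
    c,s=np.cos(TH),np.sin(TH)
    X=np.array([c,s,0]);Z=np.array([0,0,-1.]);Rd=np.column_stack([X,np.cross(Z,X),Z])
    R=Ro.from_rotvec(-tilt*np.array([-s,c,0]))*Ro.from_matrix(Rd)
    return fw(x,y,z)-p,(R*R0.inv()).as_rotvec()
E
python3 - <<'E'
from h import *
np.set_printoptions(precision=3,suppress=True)
print(delta(-165,-4,150,.3))
bot.camera("top")
for n in("hardener","toner","spool"):
    r=bot.spot_point("top",n);print(n,[wf(at_z("top",q["uv"],0)) for q in r[:1]])
E
```

```text
(array([ 320.617,  290.597, -103.311]), array([ 0.256, -0.179,  0.99 ]))
hardener [array([284.47 , 220.636,   0.   ])]
toner [array([372.859, 108.283,   0.   ])]
spool [array([379.725, -10.185,   0.   ])]
```

```bash
python3 -m inch '[40,36,0,0.03,-0.02,0.12,47, 80,72,0,0.06,-0.04,0.24,47, 120,108,0,0.09,-0.07,0.37,47, 160,145,-20,0.13,-0.09,0.49,47, 200,181,-40,0.16,-0.11,0.61,47, 240,218,-60,0.19,-0.13,0.74,47, 280,254,-80,0.22,-0.16,0.86,47, 320,290,-103,0.256,-0.179,0.99,47]'; python3 -m inch '[0,0,0,0,0,0,47,0,0,0,0,0,0,47]'; python3 - <<'E'
from h import *
np.set_printoptions(precision=3,suppress=True)
o=bot.get_obs();print(wf(o["eef_pos"]),o["grip_width"],o["ft_force"],delta(-150,-4,49,.3),delta(-120,-4,49,.3))
E
```

```text
clock: 2.12
eef_pos: [0.4637, -0.229, 0.191]
tool_rot: [0.748, 0.648, 0.109, -0.096]
ft_force: [0.4, -1.4, -0.6]
grip_width: 0.0401
grasp_force: 0.0
clock: 2.28
eef_pos: [0.463, -0.2287, 0.1894]
tool_rot: [0.749, 0.647, 0.107, -0.097]
ft_force: [-0.8, 0.2, -0.2]
grip_width: 0.0404
grasp_force: 0.0
[-245.172   67.952  189.408] 0.04044515415070506 [-0.767  0.178 -0.216] (array([  82.051,   86.617, -140.408]), array([ 0.009, -0.009,  0.034])) (array([  85.374,  116.432, -140.408]), array([ 0.009, -0.009,  0.034]))
```

```bash
python3 -m inch '[30,25,-10,0,0,0.02,47, 60,50,-30,0.009,-0.009,0.034,47, 82,70,-60,0.009,-0.009,0.034,47, 82,87,-90,0.009,-0.009,0.034,47, 82,87,-115,0.009,-0.009,0.034,47, 82,87,-140,0.009,-0.009,0.034,47, 82,87,-140,0.009,-0.009,0.034,47, 82,87,-140,0.009,-0.009,0.034,47]'; python3 - <<'E'
from h import *
np.set_printoptions(precision=3,suppress=True)
cv2.imwrite("pics/w1.png",bot.camera("scene")[180:340,120:340].repeat(3,0).repeat(3,1))
o=bot.get_obs();print(wf(o["eef_pos"]),o["ft_force"],delta(-120,-4,49,.3))
E
```

```text
clock: 2.95
eef_pos: [0.5433, -0.144, 0.0508]
tool_rot: [0.739, 0.657, 0.112, -0.099]
ft_force: [0.2, -0.7, -0.1]
grip_width: 0.0401
grasp_force: 0.0
[-152.417   -3.891   52.323] [-0.123 -0.995  0.181] (array([ 3.699, 32.205, -3.323]), array([0.001, 0.004, 0.005]))
```

View pics/w1.png

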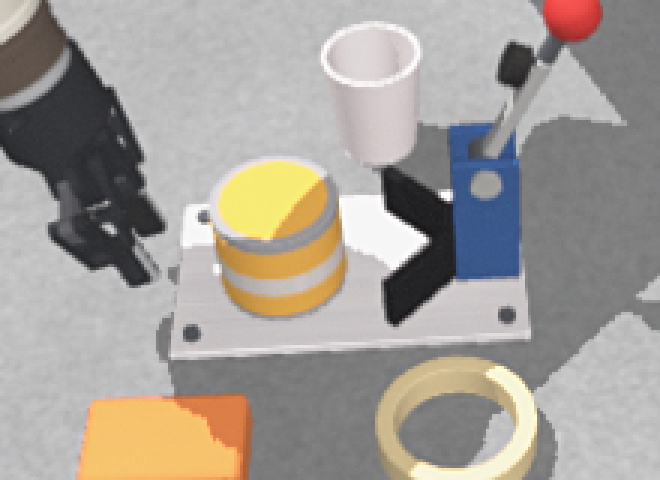

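The fingers stand behind the tin (crop ~(120,250)), facing it, with clear space; the tin is at (280,240), the V at (420,250).

```bash
python3 -m inch '[1,5,-1,0,0,0,47, 1,10,-1,0,0,0,47, 2,15,-1,0,0,0,47, 2,20,-1,0,0,0,47, 3,25,-1,0,0,0,47, 3,30,-1,0,0,0,47, 4,35,-1,0,0,0,47, 4,40,-1,0,0,0,47]';  python3 -m inch '[0,4,0,0,0,0,47, 1,8,0,0,0,0,47, 1,12,0,0,0,0,47, 1,16,0,0,0,0,47]'; python3 - <<'E'
from h import *
np.set_printoptions(precision=3,suppress=True)
o=bot.get_obs();print(wf(o["eef_pos"]),o["ft_force"])
i=bot.camera("top");y=cv2.inRange(cv2.cvtColor(i,cv2.COLOR_BGR2HSV),(18,120,120),(32,255,255))
n,_,st,ce=cv2.connectedComponentsWithStats(y);k=1+np.argmax(st[1:,4]);print(st[k],wf(at_z("top",ce[k],.08)))
E
```

```text
clock: 3.67
eef_pos: [0.5487, -0.1026, 0.0501]
tool_rot: [0.738, 0.658, 0.112, -0.098]
ft_force: [0.1, -0.1, 0.4]
grip_width: 0.0402
grasp_force: 0.0
clock: 4.0
eef_pos: [0.5497, -0.0874, 0.0501]
tool_rot: [0.738, 0.658, 0.112, -0.098]
ft_force: [0.3, -2.0, 0.1]
grip_width: 0.04
grasp_force: 1.2
[-95.11   -2.562  50.082] [ 0.341 -1.987  0.109]
[320 201  32  32 817] [-45.553  -3.195  80.   ]
```

```bash
python3 -m inch '[0,5,0,0,0,0,47, 0,10,0,0,0,0,47, 1,15,0,0,0,0,47, 1,20,0,0,0,0,47, 1,24,0,0,0,0,47, 1,28,0,0,0,0,47, 1,32,0,0,0,0,47, 1,36,0,0,0,0,47]';  python3 - <<'E'
from h import *
np.set_printoptions(precision=3,suppress=True)
o=bot.get_obs();print(wf(o["eef_pos"]),o["ft_force"])
i=bot.camera("top");y=cv2.inRange(cv2.cvtColor(i,cv2.COLOR_BGR2HSV),(18,120,120),(32,255,255))
n,_,st,ce=cv2.connectedComponentsWithStats(y);k=1+np.argmax(st[1:,4]);print(st[k],wf(at_z("top",ce[k],.08)))
E
```

```text
clock: 4.72
eef_pos: [0.5505, -0.0509, 0.05]
tool_rot: [0.738, 0.658, 0.112, -0.098]
ft_force: [-0.3, -2.7, 0.1]
grip_width: 0.0401
grasp_force: 1.2
[-58.759   0.724  50.048] [-0.287 -2.677  0.126]
[303 200  32  32 815] [-8.973 -0.084 80.   ]
```

9 mm to go; finish gently, watching the force.

```bash
python3 -m inch '[0,2,0,0,0,0,47, 0,4,0,0,0,0,47, 1,5,0,0,0,0,47, 1,6,0,0,0,0,47, 1,7,0,0,0,0,47, 1,7,0,0,0,0,47]'; python3 -m inch '[0,1,0,0,0,0,47, 0,1,0,0,0,0,47]'; python3 -m inch '[0,1,0,0,0,0,47, 0,1,0,0,0,0,47]'; python3 - <<'E'
from h import *
np.set_printoptions(precision=3,suppress=True)
o=bot.get_obs();print(wf(o["eef_pos"]),o["ft_force"])
i=bot.camera("top");y=cv2.inRange(cv2.cvtColor(i,cv2.COLOR_BGR2HSV),(18,120,120),(32,255,255))
n,_,st,ce=cv2.connectedComponentsWithStats(y);k=1+np.argmax(st[1:,4]);print(st[k],wf(at_z("top",ce[k],.08)))
E
```

```text
clock: 5.27
eef_pos: [0.5514, -0.0442, 0.05]
tool_rot: [0.738, 0.658, 0.112, -0.098]
ft_force: [-1.2, -1.9, 0.3]
grip_width: 0.0403
grasp_force: 1.1
clock: 5.43
eef_pos: [0.5515, -0.0433, 0.05]
tool_rot: [0.738, 0.658, 0.112, -0.098]
ft_force: [-1.1, -1.5, 0.1]
grip_width: 0.0397
grasp_force: 1.2
clock: 5.6
eef_pos: [0.5515, -0.0422, 0.05]
tool_rot: [0.738, 0.658, 0.112, -0.098]
ft_force: [0.4, -2.6, 0.2]
grip_width: 0.04
grasp_force: 1.2
[-49.975   0.624  50.046] [ 0.355 -2.645  0.166]
[299 199  32  33 821] [ 0.054  0.179 80.   ]
```

Not yet seated by force; continue in 1 mm steps.

```bash
for i in 1; do python3 -m inch '[0,1,0,0,0,0,47, 0,1,0,0,0,0,47]'|grep -E "eef|ft_"; done; python3 -m inch '[0,1,0,0,0,0,47, 0,1,0,0,0,0,47]'|grep -E "eef|ft_"; python3 -m inch '[0,1,0,0,0,0,47, 0,1,0,0,0,0,47]'|grep -E "eef|ft_"
```

```text
eef_pos: [0.5516, -0.0416, 0.05]
ft_force: [0.0, -4.0, 0.1]
eef_pos: [0.5517, -0.0414, 0.0501]
ft_force: [-0.3, -6.6, -0.0]
eef_pos: [0.5517, -0.0412, 0.0501]
ft_force: [-1.4, -8.4, 0.9]
```

```bash
python3 -m inch '[0,1,0,0,0,0,47, 0,2,0,0,0,0,47, 0,2,0,0,0,0,47, 0,2,0,0,0,0,47]'|grep -E "eef|ft_";python3 -m inch '[0,1,0,0,0,0,47, 0,2,0,0,0,0,47, 0,2,0,0,0,0,47, 0,2,0,0,0,0,47]'|grep -E "eef|ft_"; python3 - <<'E'
from h import *
np.set_printoptions(precision=3,suppress=True)
I=bot.camera("scene");cv2.imwrite("pics/s2.png",I[180:340,120:340].repeat(3,0).repeat(3,1))
i=bot.camera("top");cv2.imwrite("pics/t2.png",i[150:270,220:400].repeat(4,0).repeat(4,1));y=cv2.inRange(cv2.cvtColor(i,cv2.COLOR_BGR2HSV),(18,120,120),(32,255,255))
n,_,st,ce=cv2.connectedComponentsWithStats(y);k=1+np.argmax(st[1:,4]);print(st[k],wf(at_z("top",ce[k],.08)))
E
```

```text
eef_pos: [0.5517, -0.0409, 0.0501]
ft_force: [-2.1, -13.7, 1.1]
eef_pos: [0.5519, -0.0406, 0.0501]
ft_force: [-2.7, -17.5, 2.2]
[299 199  32  33 816] [ 0.422  0.199 80.   ]
```

View pics/t2.png

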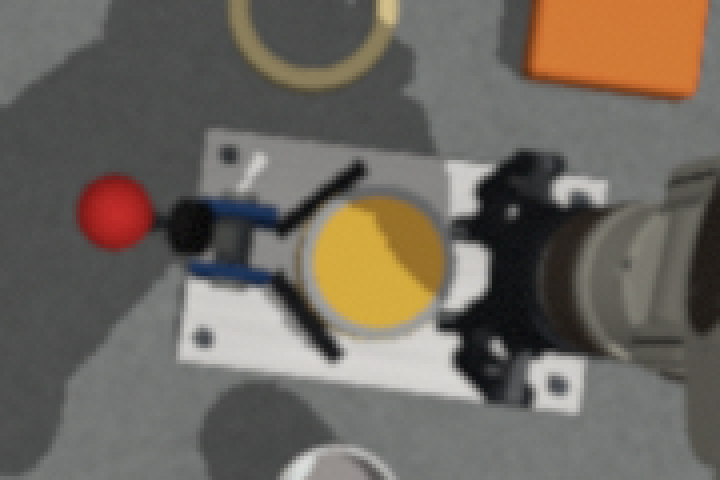

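View pics/s2.png

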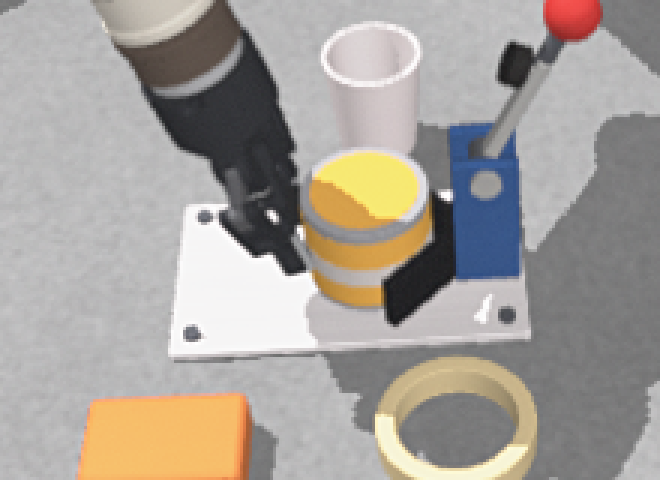

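The tin (top crop (378,262)) sits against both V walls, upright, with the fingers at its right; force was up to 17 N. Now retreat and lift.

```bash
python3 -m inch '[-1,-12,0,0,0,0,47, -3,-30,0,0,0,0,47, -6,-55,5,0,0,0,40, -6,-60,40,0,0,0,20, -6,-60,80,0,0,0,0, -6,-60,120,0,0,0,0, -6,-60,160,0,0,0,0, -6,-60,200,0,0,0,0]'; python3 - <<'E'
from h import *
np.set_printoptions(precision=3,suppress=True)
o=bot.get_obs();print(wf(o["eef_pos"]),o["joint_pos"],delta(-60,0,325,0),delta(195,0,325,0),delta(195,0,228,0))
E
```

```text
clock: 7.58
eef_pos: [0.545, -0.0944, 0.252]
tool_rot: [0.738, 0.658, 0.113, -0.099]
ft_force: [0.8, -0.0, -0.0]
grip_width: 0.0002
grasp_force: 0.0
[-102.534    1.326  251.976] [-0.32   0.386  0.17   1.417  0.296  1.355] (array([ 6.029, 42.125, 73.024]), array([-0.3  ,  0.037,  0.003])) (array([ 34.275, 295.556,  73.024]), array([-0.3  ,  0.037,  0.003])) (array([ 34.275, 295.556, -23.976]), array([-0.3  ,  0.037,  0.003]))
```

```bash
python3 -m inch '[0,0,40,-0.1,0.01,0,0, 6,20,73,-0.2,0.02,0,0, 8,55,80,-0.3,0.037,0,0, 12,95,80,-0.3,0.037,0,0, 17,135,80,-0.3,0.037,0,0, 22,175,80,-0.3,0.037,0,0, 26,215,80,-0.3,0.037,0,0, 30,255,80,-0.3,0.037,0,0]' |grep -E "eef|ft_"; python3 -m inch '[4,41,0,0,0,0,0, 4,41,0,0,0,0,0]'; python3 - <<'E'
from h import *
np.set_printoptions(precision=3,suppress=True)
o=bot.get_obs();print(wf(o["eef_pos"]),o["joint_pos"],delta(195,0,325,0),delta(195,0,228,0))
E
```

```text
eef_pos: [0.5747, 0.1627, 0.3299]
ft_force: [-0.4, -1.3, 0.3]
clock: 8.42
eef_pos: [0.5784, 0.209, 0.3283]
tool_rot: [0.743, 0.669, -0.0, -0.002]
ft_force: [-0.6, -1.2, -0.9]
grip_width: -0.0002
grasp_force: 0.0
[202.688   1.787 328.321] [0.346 0.475 0.536 1.634 0.003 2.021] (array([ 0.924, -7.838, -3.321]), array([-0.002, -0.003, -0.006])) (array([   0.924,   -7.838, -100.321]), array([-0.002, -0.003, -0.006]))
```

```bash
python3 -m inch '[2,0,-30,0,0,0,0, 2,0,-60,0,0,0,0, 2,0,-90,0,0,0,0, 2,0,-100,0,0,0,0, 1,-6,-100,0,0,0,0, 1,-12,-100,0,0,0,0, 0,-18,-100,0,0,0,0, 0,-20,-100,0,0,0,0]';  python3 - <<'E'
from h import *
np.set_printoptions(precision=3,suppress=True)
o=bot.get_obs();print(wf(o["eef_pos"]),o["ft_force"])
I=bot.camera("scene");cv2.imwrite("pics/s3.png",I[130:330,180:380].repeat(3,0).repeat(3,1))
E
```

```text
clock: 9.08
eef_pos: [0.5806, 0.1797, 0.2327]
tool_rot: [0.747, 0.665, 0.001, 0.002]
ft_force: [-0.1, -0.9, 0.2]
grip_width: -0.0003
grasp_force: 0.0
[173.75   -3.655 232.73 ] [-0.089 -0.857  0.156]
```

View pics/s3.png

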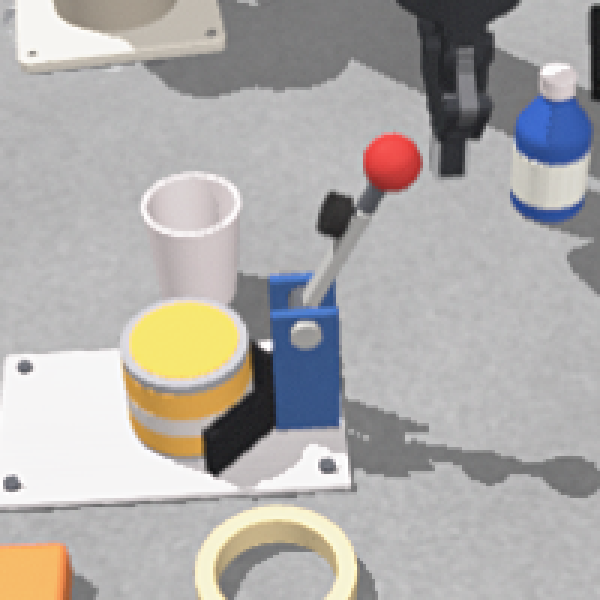

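The fingertip (452,170) stands just to the right of the ball (392,162), and the tin is still seated. Push the ball over slowly.

```bash
python3 -m inch '[-3,-6,0,0,0,0,0, -5,-12,0,0,0,0,0, -6,-18,0,0,0,0,0, -6,-24,0,0,0,0,0, -7,-30,0,0,0,0,0, -8,-36,0,0,0,0,0, -8,-42,0,0,0,0,0, -9,-48,0,0,0,0,0]';  python3 - <<'E'
from h import *
np.set_printoptions(precision=3,suppress=True)
o=bot.get_obs();print(wf(o["eef_pos"]),o["ft_force"])
bot.camera("top");k=bot.spot_point("top","clamp_knob")[0];print(k["confidence"],wf(at_z("top",k["uv"],.23)))
E
```

```text
clock: 9.8
eef_pos: [0.5704, 0.1318, 0.2298]
tool_rot: [0.746, 0.666, -0.001, 0.001]
ft_force: [-0.6, 0.3, 1.0]
grip_width: -0.0001
grasp_force: 0.3
[125.039   1.205 229.785] [-0.605  0.297  0.974]Traceback (most recent call last):
  File "<stdin>", line 4, in <module>
IndexError: list index out of range
```

```bash
python3 -m inch '[-1,-6,0,0,0,0,0, -1,-12,0,0,0,0,0, -2,-18,0,0,0,0,0, -3,-24,0,0,0,0,0, -3,-30,0,0,0,0,0, -4,-35,0,0,0,0,0, -5,-40,0,0,0,0,0, -5,-43,0,0,0,0,0]';  python3 - <<'E'
from h import *
np.set_printoptions(precision=3,suppress=True)
o=bot.get_obs();print(wf(o["eef_pos"]),o["ft_force"])
I=bot.camera("scene");cv2.imwrite("pics/s4.png",I[130:330,180:380].repeat(3,0).repeat(3,1))
E
```

```text
clock: 10.57
eef_pos: [0.5653, 0.0888, 0.2301]
tool_rot: [0.746, 0.666, -0.001, 0.001]
ft_force: [0.0, -0.1, -0.1]
grip_width: 0.0001
grasp_force: 0.0
[ 81.776   1.504 230.071] [ 0.043 -0.111 -0.099]
```

View pics/s4.png

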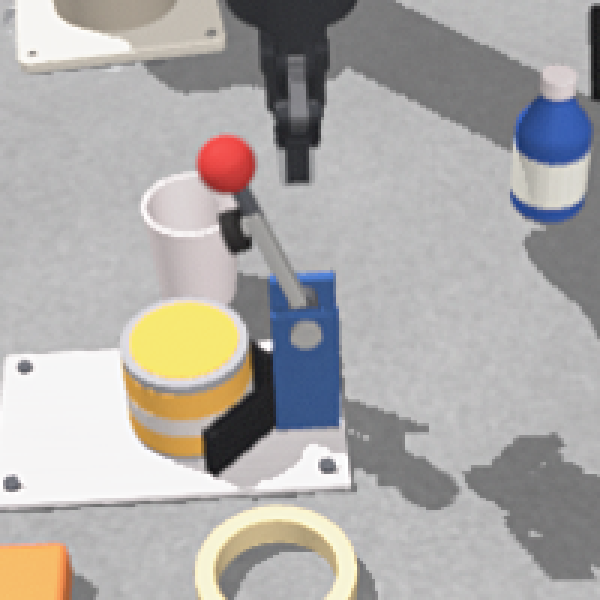

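The ball (226,163) has left the finger and is falling toward the tin. Retreat up and wait for the snap.

```bash
python3 -m inch '[2,20,10,0,0,0,0, 4,40,40,0,0,0,0, 5,50,70,0,0,0,0, 5,50,90,0,0,0,0, 5,50,90,0,0,0,0, 5,50,90,0,0,0,0, 5,50,90,0,0,0,0, 5,50,90,0,0,0,0]'|grep -E "clock|eef|ft_"; for i in 1 2; do python3 -m inch '[0,0,0,0,0,0,0,0,0,0,0,0,0,0,0,0,0,0,0,0,0,0,0,0,0,0,0,0,0,0,0,0,0,0,0,0,0,0,0,0,0,0,0,0,0,0,0,0,0,0,0,0,0,0,0,0]' |grep clock;done;  python3 - <<'E'
from h import *
np.set_printoptions(precision=3,suppress=True)
I=bot.camera("scene");cv2.imwrite("pics/s5.png",I[130:330,120:380].repeat(3,0).repeat(3,1))
k=bot.spot_point("scene","clamp_knob");print([(q["confidence"],wf(at_z("scene",q["uv"],.101))) for q in k[:1]])
bot.camera("top");k=bot.spot_point("top","clamp_knob");print([(q["confidence"],wf(at_z("top",q["uv"],.101))) for q in k[:1]])
for n in("cup","tape","sponge"):
    print(n,[at_z("top",q["uv"],0) for q in bot.spot_point("top",n)[:1]])
E
```

```text
clock: 11.28
eef_pos: [0.5699, 0.1393, 0.3184]
ft_force: [-0.7, -0.8, 0.6]
clock: 11.95
clock: 12.62
[(0.83, array([-45.817,  -8.235, 101.   ]))]
[(0.61, array([-46.736,   0.593, 101.   ]))]
cup [array([0.424, 0.027, 0.   ])]
tape [array([0.701, 0.05 , 0.   ])]
sponge [array([ 0.693, -0.124,  0.   ])]
```

View pics/s5.png

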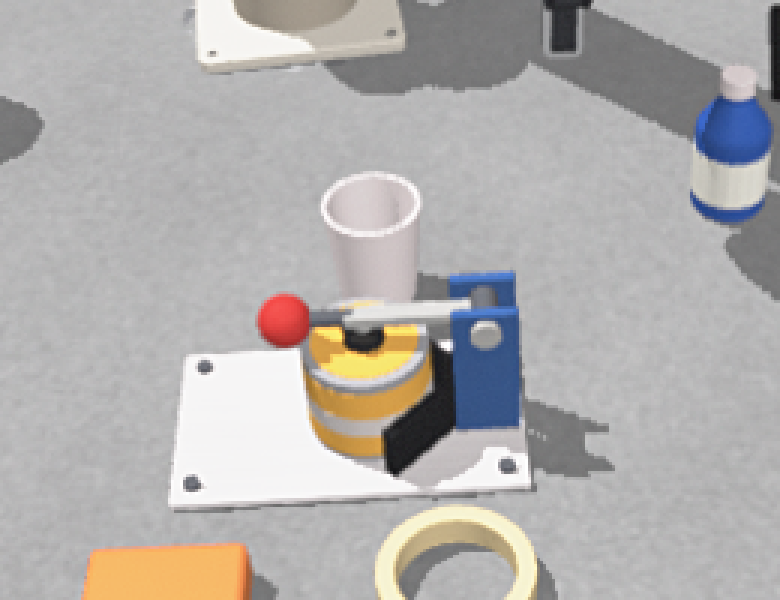

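The lever is level with its pad in the middle of the lid (363,335). The ball is at (285,320), the tin is upright in the nest, and the bystanders haven't moved.

```bash
python3 -c "from workcell import bot; print(bot.job_done())"
```

```text
the job is handed in; nothing more can be done
None
```

The tin sits home and upright in the V nest, the lever is snapped down with its pad on the lid, the cup, tape and sponge stand where they were, and the job was handed in at about 13 s.

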